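# Fish a loose tie bar out from under a display deck

### The job

A loose square steel tie bar has been left lying inside the low white display plinth, and the middle deck panel cannot go back until it is out. The bar is longer than the gap in the deck, so shift it endways under one panel, tilt its other end up through the gap and draw it out without knocking the bottles standing on the deck. Finish still holding the bar in the gripper, all of it at least 5 cm above the deck and touching nothing else; do not put it down.

Things in the scene. Friction and masses are not known exactly. Their poses are not given: they have to be found in the camera images.
- plinth: Fixed low display plinth of white sheet steel, 270 (its x) by 660 (its y) by 97 mm high; origin at the centre of its underside, on the bench; x points away from the robot at yaw 0, y along its length. Four walls 10 mm thick, as high as the deck; inside is one open space 250 (x) by 640 mm (y), its floor 5 mm above the bench, 80 mm of free height under the deck panels.
- gap (a point): Centre of the gap in the deck, level with the deck's top (97 mm above the bench); axes as the plinth's. The deck is 12 mm thick (underside at 85 mm). Two fixed deck panels remain, from 110 mm either side of this point in y out to the end walls; the middle panel is lifted out, so the gap measures 220 mm (y) by 250 mm (x).
- bar_center (a point): Centre of the loose tie bar, a straight rigid square steel tube 25 x 25 x 320 mm with black end plugs, 0.23 to 0.43 kg; its y runs along the length. It lies free on the plinth's floor under the gap, roughly along the plinth's y (up to 7 degrees askew), its middle in sight and both ends hidden under the panels.
- bar_end_a (a point): Centre of the bar's end face at its +y end, 160 mm from the bar's centre.
- bar_end_b (a point): Centre of the bar's end face at its -y end, 160 mm from the bar's centre.
- bottle_left: Bystander: clear bottle 62 mm across, 190 mm tall, standing on the +y deck panel towards its far outer corner; origin at its base.
- bottle_right: Bystander: the same kind of bottle on the -y deck panel towards its far outer corner; origin at its base.
- flask_right: Bystander: amber flask 54 mm across, 135 mm tall, on the -y deck panel towards its near outer corner; origin at its base.

How it is judged:
By the outcome, as a careful person would: the job done as asked, in the order asked, and still so for the second after the job is handed in, while the arm keeps its last pose, push and grip.
It also fails if it takes over 45 s, if anything falls off the work surface, if the arm or the gripper's body presses on something with over 40 N, if the wrist force passes 120 N, or if a joint passes its speed limit or range.

### The arm

A 7-joint arm with a two-finger parallel gripper is mounted at the origin on the work surface. World frame = base frame: x ahead of the robot, y to its left, z up, the work surface at z = 0. Lengths are in mm, angles in degrees, forces in N, time in s.
With the tool pointing down it reaches from about 400 to 850 mm from the base axis. Payload 4.5 kg.
Tool frame: the origin (TCP) lies on the mounting face of the last link; the fingertips stand 166 mm ahead of it and the grasp point (between the pads) lies 147 mm ahead of it; z points along the fingers, x is the direction in which the jaws open and shut, and the axes are right-handed (so a half turn about z gives the same grasp; the last joint's range is limited). The gripper opens to 88 mm and grips with 3 to 60 N. Pads are 18 mm wide; open, the fingers measure 123 mm over their backs; the gripper's body (75 mm by 187 mm) begins 45 mm behind the grasp point.
Start: joints at [76.65, 39.483, -11.15, 89.685, 9.013, 51.709, -12.324], TCP at [164.802, -602.891, 404.743] pointing down, gripper open.
Joint ranges: [-172.22, 172.22], [-26.19, 119.32], [-84.43, 86.54], [7.71, 146.69], [-57.33, 237.33], [2.42, 119.75], [-152.13, 152.13]. Speed limits (degrees/s): [147.25, 147.25, 180, 180, 180, 180, 180].

### API

Orientations are given as a 3x3 rotation matrix whose columns are the frame's x, y, z axes.
In Python, from station import telemetry, cams, manip, spot_in, masks_of, mark_of gives the robot as it stands.
- The arm moves only by the tool jog_arm, never from a script. Its argument "plan" is a list of rows, each an object with "rotation": the turn, a rotation vector about the tool's x, y, z scaled (see below), a list of three; "travel": the shift along the tool's x, y, z scaled (see below), a list of three; "jaw": the closure, from -1 (fully open) to 1 (shut). In form: [{"rotation": [wx, wy, wz], "travel": [dx, dy, dz], "jaw": jaw}, ...]. A call has 1 to 10 rows; each row is the pose to reach, as a shift and turn from the pose commanded when the call began, along the tool's axes at that moment; what a row does not reach only later rows make up. The controller multiplies each number of a shift by 750 mm and each number of a turn by 2 rad. A row lasts 1/8 s, in which the tool goes at most 62.5 mm and 10.7 degrees, less where a joint would pass 70% of its speed; a pose out of reach is approached as far as the arm can. A call with a number of a shift or a turn outside -1 to 1 is refused whole. A call with a gripper value outside its range is refused whole. The fingers move at their own pace and stop on an object; "force" is the grip in N (left out, the last holds). Time passes only in rows, so rows that repeat a pose let the fingers close. It gives the time, the measured TCP pose, the force and the opening at its end, in the units of the state.
- telemetry.observe(): the state, without advancing time (a new reading comes with each control period).
- cams.get_image(name): name is "scene" or "top" or "wrist"; returns the picture (400x640x3 uint8, red, green, blue); there is no depth.
- cams.camera_model(name): a dict with "vertical_fov" (degrees; the focal length in pixels is half the picture's height over the tangent of half this angle, whatever the lens; pixels are square), "cx", "cy" (the principal point, pixels), "eye" and "rotation" of the camera in the world; the wrist camera has in their place "hand_eye" (4x4, takes a point from camera to tool coordinates, whose origin is the TCP and whose axes are the tool frame's). Camera axes: x right, y up, looking along -z (the intrinsics and any distortion apply to the point x, -y, -z); pixel columns grow to the right and rows downward; lengths in mm; the calibration is good to about 2 mm. A picture is of the moment at which its call begins: read the wrist's pose just before it. camera_model takes no time and is no camera call.
- manip.job_done(): hands the job in, once; it reports no verdict.
Trained networks look in the newest picture that a camera, given by its name, has taken for a name from the list of things; names that differ only in an ending like _2 or _b are one class to them, and where a whole thing is asked for, a point or a joint stands for the part that bears it (a point fixed in the world has none). Each returns a list of dicts, best first, with "score" (0 to 1); they miss things now and then, are a little off and sometimes report something else, mostly with a low value. They report only what shows in the picture. A call takes as long as a camera call.
- spot_in(camera, query): "xy" ([column, row] as shares, 0 to 1, of the picture: columns of its width, rows of its height, amid what is visible of it).
- masks_of(camera, query): "region" (400x640 bool, what is visible of it) and "xy" ([column, row] as shares, 0 to 1, of the picture: columns of its width, rows of its height, amid what is visible of it).
- mark_of(camera, query): "xy" ([column, row] as shares, 0 to 1, of the picture: columns of its width, rows of its height: a listed point, or the origin of a listed thing).
The state is a dict: "time": time; "joint_positions": joint angles; "qd": joint speeds; "joint_efforts": joint torques, N m; "position": TCP position; "eef_rot": TCP orientation; "force": force on the tool from outside, world axes, zero at the start; "moment": the same for the moment, N m; "gripper_width": opening from 0.0 (shut) to 1.0 (fully open).
Only numpy, scipy, OpenCV 4.12 (cv2) and the standard library are available. Lean on these libraries where they do the work, as an engineer would, in place of code of your own. Each camera call takes 0.05 s, during which the arm holds its last target.

## Working session

There is one attempt and no reset: what is moved stays moved. The work goes in short steps, Python scripts to look and compute and a tool call to move; the robot and the scene stay as the last step left them, time stands still between calls to the robot, and variables do not carry over. Pictures are saved under pics/ and viewed, and the job is handed in when it is done.

Besides the shell and the picture viewer there is one more tool, called after ">>>" as name([rows], argument=value, ...), one row to a line, values as JSON. jog_arm: Moves the arm, as the interface text tells. Its arguments: {"type":"object","properties":{"plan":{"type":"array","items":{"type":"object","properties":{"rotation":{"type":"array","items":{"type":"number","minimum":-1,"maximum":1}},"travel":{"type":"array","items":{"type":"number","minimum":-1,"maximum":1}},"jaw":{"type":"number"}}}},"force":{"type":"number"}},"required":["plan"]}

```bash
mkdir -p pics; ls
python3 - <<'E'
from station import telemetry, cams, manip, spot_in, masks_of, mark_of
import cv2, numpy as np
s=telemetry.observe()
print({k:np.round(v,3).tolist() for k,v in s.items()})
for n in ["scene","top"]:
    im=cams.get_image(n); cv2.imwrite(f"pics/{n}0.png",im[:,:,::-1])
    print(n,{k:np.round(v,4).tolist() if not isinstance(v,str) else v for k,v in cams.camera_model(n).items()})
    for q in ["plinth","gap","bar_center","bar_end_a","bottle_left","bottle_right","flask_right"]:
        try: print(q,[(np.round(d["xy"],4).tolist(),round(d["score"],2)) for d in mark_of(n,q)[:3]])
        except Exception as e: print(q,e)
print({k:np.round(v,4).tolist() if not isinstance(v,str) else v for k,v in cams.camera_model("wrist").items()})
print(telemetry.observe()["time"])
E
```

```text
pics
{'time': 0.0, 'joint_positions': [76.652, 39.533, -11.143, 89.746, 9.013, 51.71, -12.324], 'qd': [-0.089, 0.05, -0.018, -0.041, -0.033, -0.016, -0.015], 'joint_efforts': [-0.0, -52.756, -1.267, -15.343, -0.053, 0.007, 0.0], 'position': [164.626, -602.58, 403.907], 'eef_rot': [[0.264, -0.965, -0.001], [-0.965, -0.264, 0.002], [-0.002, 0.0, -1.0]], 'force': [0.849, -0.118, -0.5], 'moment': [-0.008, 0.014, -0.02], 'gripper_width': 0.999}
scene {'vertical_fov': 48.9594, 'cx': 317.4749, 'cy': 204.8484, 'eye': [1459.0815, -362.3319, 742.8696], 'rotation': [[0.411, -0.5094, 0.756], [0.9116, 0.223, -0.3453], [0.0073, 0.8311, 0.556]]}
plinth [([0.4722, 0.599], 0.61)]
gap [([0.4645, 0.5405], 0.79)]
bar_center [([0.4855, 0.5855], 0.98)]
bar_end_a [([0.5533, 0.538], 0.95)]
bottle_left [([0.6127, 0.5048], 0.75)]
bottle_right [([0.3216, 0.6298], 0.86)]
flask_right [([0.3066, 0.5633], 0.87)]
top {'vertical_fov': 57.2752, 'cx': 324.1644, 'cy': 198.0545, 'eye': [447.8222, 31.809, 1031.3823], 'rotation': [[0.0123, 0.987, -0.1604], [-0.9996, 0.0161, 0.0222], [0.0245, 0.16, 0.9868]]}
plinth [([0.5194, 0.52], 0.57), ([0.5278, 0.4973], 0.55)]
gap [([0.5283, 0.5012], 0.64)]
bar_center [([0.5117, 0.5155], 0.69)]
bar_end_a [([0.5991, 0.501], 0.95)]
bottle_left [([0.373, 0.4515], 0.63)]
bottle_right [([0.6789, 0.4302], 0.56)]
flask_right []
{'vertical_fov': 71.7696, 'cx': 319.9664, 'cy': 201.5871, 'hand_eye': [[1.0, 0.0003, 0.0007, -0.0444], [0.0004, -0.9658, -0.2592, -67.1301], [0.0006, 0.2592, -0.9658, 19.9446], [0.0, 0.0, 0.0, 1.0]]}
0.8
```

View pics/scene0.png

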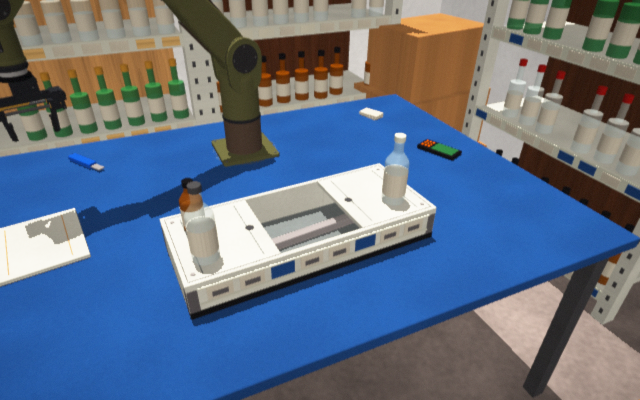

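View pics/top0.png

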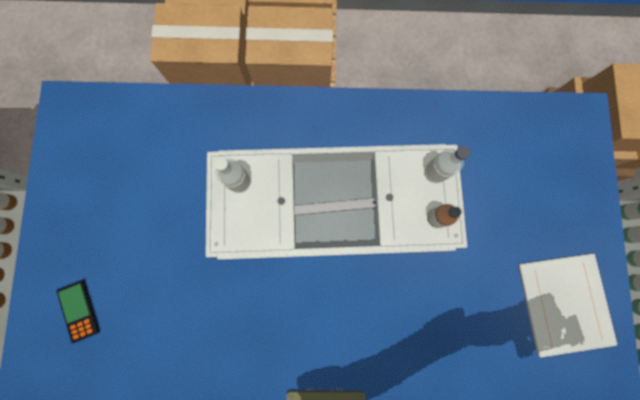

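```bash
cat > h.py <<'E'
import numpy as np, cv2
from station import telemetry, cams, manip, spot_in, masks_of, mark_of
def pose(s): 
    T=np.eye(4);T[:3,:3]=s["eef_rot"];T[:3,3]=s["position"];return T
def cam(n,s=None):
    m=cams.camera_model(n); f=200/np.tan(np.radians(m["vertical_fov"]/2))
    if n=="wrist":
        T=pose(s or telemetry.observe())@np.array(m["hand_eye"]); R=T[:3,:3];e=T[:3,3]
    else: R=np.array(m["rotation"]);e=np.array(m["eye"])
    return f,m["cx"],m["cy"],R,e
def ray(c,u,v,z):
    f,cx,cy,R,e=c
    d=R@np.array([(u-cx)/f,-(v-cy)/f,-1]); return e+d*(z-e[2])/d[2]
def proj(c,p):
    f,cx,cy,R,e=c
    q=R.T@(np.asarray(p)-e); return np.array([cx+f*q[0]/-q[2],cy-f*q[1]/-q[2]])
E
python3 - <<'E'
from h import *
im=cv2.imread("pics/top0.png")
cv2.imwrite("pics/topcrop.png",cv2.resize(im[135:270,195:480],None,fx=2.8,fy=2.8,interpolation=cv2.INTER_CUBIC))
im=cv2.imread("pics/scene0.png")
cv2.imwrite("pics/scenecrop.png",cv2.resize(im[125:325,155:445],None,fx=2.7,fy=2.7,interpolation=cv2.INTER_CUBIC))
c=cam("top"); print(cams.camera_model("top").keys())
for p in [(294,155),(376,153),(380,244),(296,248)]: print(p,ray(c,*p,97).round(1))
for p in [(207,152),(457,147),(466,246),(206,256)]: print(p,ray(c,*p,97).round(1))
E
```

```text
dict_keys(['vertical_fov', 'cx', 'cy', 'eye', 'rotation'])
(294, 155) [713.1  91.6  97. ]
(376, 153) [ 722.7 -124.9   97. ]
(380, 244) [ 483.6 -132.7   97. ]
(296, 248) [470.8  80.4  97. ]
(207, 152) [716.8 319.1  97. ]
(457, 147) [ 743.5 -342.1   97. ]
(466, 246) [ 481.5 -353.2   97. ]
(206, 256) [448.  304.6  97. ]
```

View pics/topcrop.png

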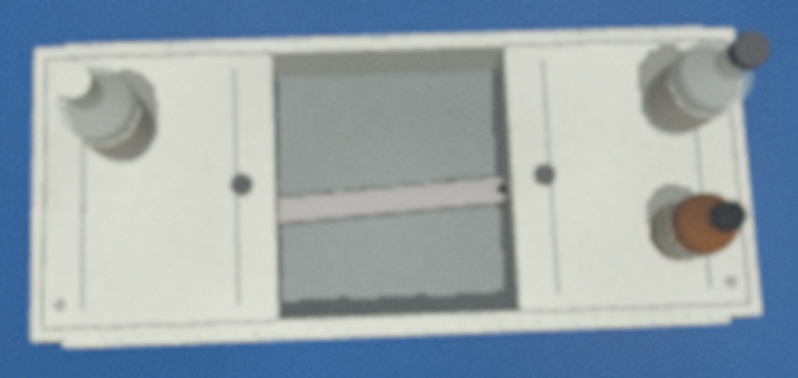

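View pics/scenecrop.png

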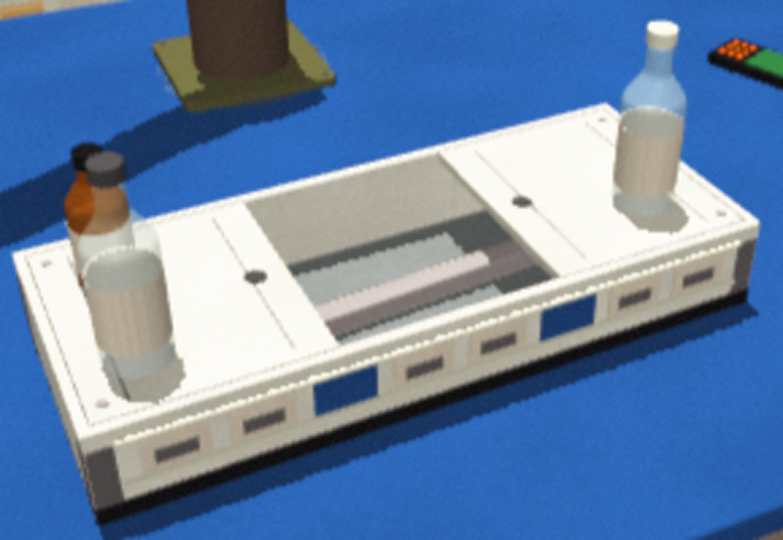

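Run:
```python
from h import *
from scipy.optimize import least_squares
T=cam("top");S=cam("scene")
tp=lambda a:(195+a[0]/2.8,135+a[1]/2.8); sp=lambda a:(155+a[0]/2.7,125+a[1]/2.7)
L=[((135,330),tp((735,28)),T)]
L=[]
for (x,y),a in {(135,330):(33,48),(135,-330):(735,28),(-135,-330):(762,314),(-135,330):(30,343),(125,110):(274,53),(125,-110):(503,48),(-125,-110):(517,310),(-125,110):(279,318)}.items(): L.append(((x,y),tp(a),T))
for (x,y),a in {(135,330):(758,222),(-135,330):(605,103),(-135,-330):(15,255),(135,-330):(88,437),(-125,110):(443,153),(-125,-110):(245,203),(125,-110):(335,350),(125,110):(553,275)}.items(): L.append(((x,y),sp(a),S))
def P(p,x,y,z):
    c,s=np.cos(p[2]),np.sin(p[2]); return [p[0]+c*x-s*y,p[1]+s*x+c*y,z]
f=lambda p:np.concatenate([proj(C,P(p,*l,97))-px for l,px,C in L])
r=least_squares(f,[597,-22,0.0],loss='soft_l1'); p=r.x
print(p[:2].round(1),np.degrees(p[2]).round(2)); print(f(p).reshape(-1,2).round(1).tolist())
ca,sa=np.cos(p[2]),np.sin(p[2]); R=np.array([[ca,-sa],[sa,ca]])
for n,a,C in [("t up",(278,198),T),("t up",(500,178),T),("t lo",(280,222),T),("t lo",(503,203),T)]:
    w=ray(C,*tp(a),30); print(n,w.round(1),(R.T@(w[:2]-p[:2])).round(1))
for n,cam_ in [("top",T),("scene",S)]:
    cams.get_image(n)
    for q,z in [("bottle_left",97),("bottle_right",97),("flask_right",97),("bar_center",17.5),("bar_end_a",17.5),("bar_end_b",17.5)]:
        for d in mark_of(n,q)[:2]:
            w=ray(cam_,d["xy"][0]*640,d["xy"][1]*400,z); print(n,q,round(d["score"],2),w.round(0)[:2],(R.T@(w[:2]-p[:2])).round(0))
```

```text
[597.6 -17.3] 2.79
[[0.3, -0.0], [-1.3, 0.2], [-1.0, -0.1], [-0.2, -1.0], [-1.5, -0.5], [-0.1, -1.0], [0.6, 0.5], [-1.1, 0.7], [-0.0, 0.1], [-0.6, 0.3], [-2.1, -0.5], [-4.6, 0.6], [-2.7, -0.6], [-2.4, -0.5], [0.7, -1.0], [2.7, 0.8]]
t up [587.8  91.4  30. ] [ -4.5 109. ]
t up [ 611.3 -128.    30. ] [   8.3 -111.3]
t lo [564.1  88.9  30. ] [-28.3 107.6]
t lo [ 586.3 -130.8   30. ] [ -16.8 -112.8]
top bottle_left 0.56 [637. 231.] [ 52. 246.]
top bottle_right 0.98 [ 676. -286.] [  65. -272.]
top bottle_right 0.19 [ 551. -280.] [ -59. -261.]
top flask_right 0.79 [ 555. -285.] [ -56. -266.]
top bar_end_a 0.94 [ 608. -162.] [   4. -145.]
top bar_end_b 0.94 [ 608. -162.] [   4. -145.]
scene bottle_left 0.89 [652. 225.] [ 66. 239.]
scene bottle_right 0.73 [ 653. -275.] [  42. -260.]
scene flask_right 0.78 [ 552. -272.] [ -58. -252.]
scene flask_right 0.31 [714. -54.] [115. -42.]
scene bar_center 0.57 [590.  13.] [-6. 31.]
scene bar_end_a 0.79 [546. 171.] [-42. 191.]
scene bar_end_b 0.79 [546. 171.] [-42. 191.]
```

>>> jog_arm([
  {"travel": [0, 0, -0.08], "rotation": [0, 0, 0], "jaw": -1},
  {"travel": [0, 0, -0.16], "rotation": [0, 0, 0], "jaw": -1},
  {"travel": [-0.05, -0.06, -0.18], "rotation": [0, 0, -0.08], "jaw": -1},
  {"travel": [-0.1, -0.12, -0.18], "rotation": [0, 0, -0.16], "jaw": -1},
  {"travel": [-0.15, -0.18, -0.18], "rotation": [0, 0, -0.24], "jaw": -1},
  {"travel": [-0.2, -0.24, -0.18], "rotation": [0, 0, -0.32], "jaw": -1},
  {"travel": [-0.25, -0.3, -0.18], "rotation": [0, 0, -0.4], "jaw": -1},
  {"travel": [-0.3, -0.36, -0.18], "rotation": [0, 0, -0.48], "jaw": -1},
  {"travel": [-0.35, -0.42, -0.18], "rotation": [0, 0, -0.56], "jaw": -1},
  {"travel": [-0.4, -0.48, -0.18], "rotation": [0, 0, -0.64], "jaw": -1},
])

```text
time: 2.75
position: [433.7, -217.0, 540.0]
eef_rot: [[1.0, -0.019, 0.001], [-0.019, -1.0, -0.001], [0.001, 0.001, -1.0]]
force: [0.2, -1.0, -0.9]
gripper_width: 0.999
```

>>> jog_arm([
  {"travel": [0.04, -0.06, 0.0], "rotation": [0, 0, -0.02], "jaw": -1},
  {"travel": [0.08, -0.12, 0.0], "rotation": [0, 0, -0.04], "jaw": -1},
  {"travel": [0.12, -0.18, 0.02], "rotation": [0, 0, -0.062], "jaw": -1},
  {"travel": [0.16, -0.24, 0.06], "rotation": [0, 0, -0.062], "jaw": -1},
  {"travel": [0.2, -0.3, 0.107], "rotation": [0, 0, -0.062], "jaw": -1},
  {"travel": [0.2, -0.3, 0.107], "rotation": [0, 0, -0.062], "jaw": -1},
])

```text
time: 3.5
position: [588.7, 7.0, 456.8]
eef_rot: [[0.994, 0.107, -0.004], [0.107, -0.994, 0.003], [-0.004, -0.003, -1.0]]
force: [-0.3, -0.3, -0.3]
gripper_width: 1.001
```

Run:
```python
from h import *
s=telemetry.observe(); print(s["time"],s["position"],np.round(s["eef_rot"],3).tolist(),np.round(s["joint_positions"],1))
im=cams.get_image("wrist"); cv2.imwrite("pics/w1.png",im[:,:,::-1])
np.save("w1pose.npy",pose(s))
```

```text
3.5 [588.6836252    7.00641616 456.8429598 ] [[0.994, 0.107, -0.004], [0.107, -0.994, 0.003], [-0.004, -0.003, -1.0]] [ 15.   36.4 -35.4  91.6  23.2  59.8 -20.9]
```

View pics/w1.png

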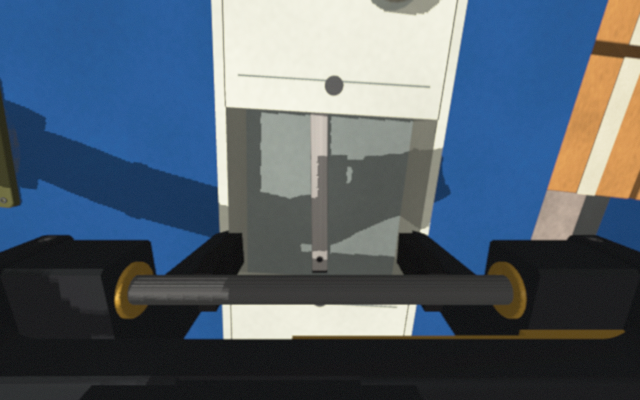

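Run:
```python
from h import *
im=cv2.imread("pics/w1.png"); cv2.imwrite("pics/w1c.png",cv2.resize(im[90:320,200:470],None,fx=2.6,fy=2.6,interpolation=cv2.INTER_CUBIC))
T=np.load("w1pose.npy"); s={"eef_rot":T[:3,:3],"position":T[:3,3]}
C=cam("wrist",s)
a=np.radians(2.79);R=np.array([[np.cos(a),-np.sin(a)],[np.sin(a),np.cos(a)]])
def rel(w): return (R.T@(w[:2]-[597.6,-17.3])).round(1)
for n,u,v,z in [("dot",319,260,30),("dot17",319,260,17),("gap+y L",226,107,97),("gap +y R",437,121,97),("barL top",311,113,30),("barR top",327,115,30),("barL bot",312,250,30),("barR",327,250,30),("hole",334,86,97)]:
    w=ray(C,u,v,z); print(n,w.round(1),rel(w))
for q in ["bar_center","bar_end_a","bar_end_b","gap"]:
    print(q,[(np.round(np.array(d["xy"])*[640,400],1).tolist(),round(d["score"],2)) for d in mark_of("wrist",q)[:3]])
for q in ["bar_center"]:
    for d in masks_of("wrist",q)[:2]:
        r=d["region"]; v,u=np.nonzero(r); print(d["score"],len(u),u.min(),u.max(),v.min(),v.max())
        for vv in range(v.min(),v.max(),12):
            uu=u[v==vv]
            if len(uu): print(vv,uu.min(),uu.max(),rel(ray(C,uu.min()-.5,vv,30)),rel(ray(C,uu.max()+.5,vv,30)), ray(C,uu.mean(),vv,30).round(1))
```

```text
dot [ 600.7 -130.7   30. ] [  -2.4 -113.4]
dot17 [ 601.3 -137.2   17. ] [  -2.1 -120. ]
gap+y L [469.   85.7  97. ] [-123.4  109.2]
gap +y R [717.1  96.4  97. ] [124.9 107.8]
barL top [565.7  92.9  30. ] [-26.5 111.6]
barR top [588.4  92.6  30. ] [ -3.9 110.2]
barL bot [ 587.8 -114.6   30. ] [-14.5 -96.7]
barR [ 611.6 -112.    30. ] [  9.4 -95.2]
hole [591.8 121.8  97. ] [  1.  139.2]
bar_center [([317.3, 174.2], 0.91)]
bar_end_a [([316.3, 268.5], 0.73)]
bar_end_b [([316.3, 268.5], 0.73)]
gap [([324.7, 183.9], 0.67), ([322.5, 202.4], 0.58)]
0.82 2600 310 327 112 271
112 311 322 [-27.3 112.9] [-10.4 113.9] [573.3  95.   30. ]
124 311 326 [-26.5  96.7] [-3.8 98. ] [577.8  79.2  30. ]
136 310 326 [-27.1  80.1] [-2.7 81.5] [578.8  62.7  30. ]
148 310 327 [-26.3  63.2] [-0.2 64.7] [581.3  45.9  30. ]
160 310 326 [-25.4  45.9] [-0.6 47.3] [582.4  28.6  30. ]
172 311 326 [-23.1  28.3] [ 0.6 29.7] [584.9  11.1  30. ]
184 311 326 [-22.2  10.2] [ 1.7 11.7] [586.8  -6.9  30. ]
196 311 326 [-21.3  -8.2] [ 2.9 -6.8] [588.8 -25.2  30. ]
208 311 326 [-20.4 -27.1] [  4.1 -25.7] [590.8 -44.1  30. ]
220 311 326 [-19.4 -46.5] [  5.4 -45. ] [592.8 -63.3  30. ]
232 311 326 [-18.4 -66.2] [  6.6 -64.7] [594.9 -83.   30. ]
244 311 326 [-17.4 -86.5] [  7.9 -85. ] [ 597.  -103.2   30. ]
256 311 326 [ -16.4 -107.2] [   9.2 -105.7] [ 599.2 -123.8   30. ]
268 312 326 [ -13.7 -128.4] [  10.6 -126.9] [ 602.3 -144.9   30. ]
```

View pics/w1c.png

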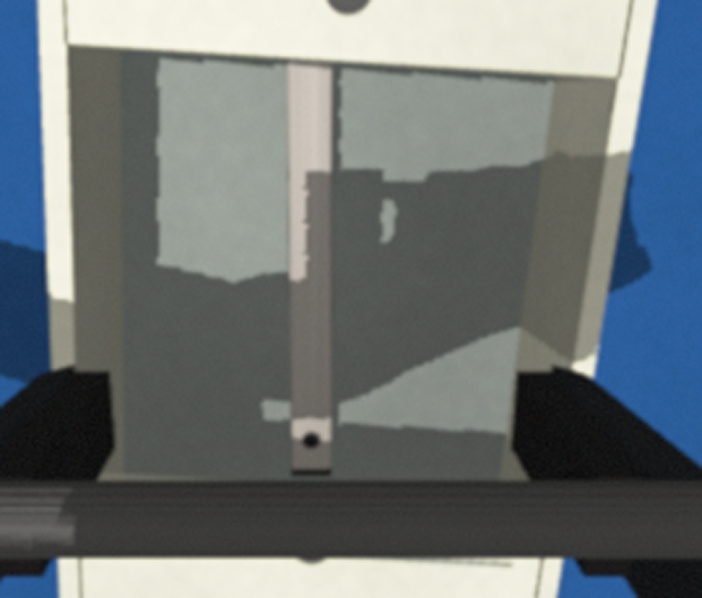

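```bash
cat > sim.py <<'E'
import numpy as np
def d2rect(p,r):
    y0,y1,z0,z1=r
    dy=np.maximum(np.maximum(y0-p[:,0],p[:,0]-y1),0);dz=np.maximum(np.maximum(z0-p[:,1],p[:,1]-z1),0)
    ins=np.minimum.reduce([p[:,0]-y0,y1-p[:,0],p[:,1]-z0,z1-p[:,1]])
    return np.where((dy==0)&(dz==0),-ins,np.hypot(dy,dz)).min()
ENV={"P+":(110,330,85,97),"P-":(-330,-110,85,97),"fl":(-330,330,-50,5),"wall+":(320,330,0,97)}
def box(u0,u1,w0,w1):
    U,W=np.meshgrid(np.linspace(u0,u1,120),np.linspace(w0,w1,60));return np.c_[U.ravel(),W.ravel()]
BAR=box(-160,160,-12.5,12.5)
BODY=box(-37.5,37.5,45,200); FING=box(-9,9,-19,45); CAMB=box(-37.5,95,105,150)  # u along +y, w up (tool frame rel grasp)
def rot(P,a,c): # rotate clockwise so +y end goes down by a deg
    t=np.radians(a);return np.c_[P[:,0]*np.cos(t)+P[:,1]*np.sin(t),-P[:,0]*np.sin(t)+P[:,1]*np.cos(t)]+c
def check(g,theta,s=-40,off=10.5,phi0=15):
    """g grasp point (y,z); bar tilt theta; bar centre is at +(-s) along bar, off below grasp along bar normal (at grasp)"""
    # grasp point in bar frame: (s, off)
    bar=rot(BAR-[s,off],theta,g); lean=theta-phi0
    parts={"bar":bar,"body":rot(BODY,lean,g),"fing":rot(FING,lean,g),"cam":rot(CAMB,lean,g)}
    out={}
    for n,P in parts.items():
        for e,r in ENV.items(): 
            out[n+"/"+e]=d2rect(P,r)
    k=sorted(out.items(),key=lambda x:x[1])[:4]
    b=rot(np.array([[-160,-12.5],[160,-12.5]])-[s,off],theta,g)
    return k,b
E
python3 - <<'E'
from sim import *
for phi0 in (12,18):
  for g,th in [((-12,28),0),((25,30),0),((25,50),8),((27,66),14),((25,80),18),((20,93),22),((10,105),26),((-5,125),32),((-15,150),38),((-15,200),38)]:
    k,b=check(g,th,phi0=phi0); print(phi0,g,th,[(n,round(v,1)) for n,v in k],b.round(0).tolist())
E
```

```text
12 (-12, 28) 0 [('bar/fl', np.float64(-0.0)), ('fing/fl', np.float64(2.5)), ('body/P-', np.float64(44.0)), ('cam/P-', np.float64(47.2))] [[-132.0, 5.0], [188.0, 5.0]]
12 (25, 30) 0 [('bar/fl', np.float64(2.0)), ('fing/fl', np.float64(4.5)), ('bar/P+', np.float64(53.0)), ('bar/P-', np.float64(55.1))] [[-95.0, 7.0], [225.0, 7.0]]
12 (25, 50) 8 [('bar/fl', np.float64(-5.6)), ('bar/P-', np.float64(23.2)), ('fing/fl', np.float64(25.4)), ('bar/P+', np.float64(44.5))] [[-97.0, 44.0], [220.0, -1.0]]
12 (27, 66) 14 [('bar/fl', np.float64(-9.7)), ('bar/P-', np.float64(17.5)), ('bar/P+', np.float64(36.5)), ('fing/fl', np.float64(41.7))] [[-95.0, 73.0], [215.0, -5.0]]
12 (25, 80) 18 [('bar/fl', np.float64(-8.7)), ('bar/P-', np.float64(13.8)), ('bar/P+', np.float64(29.0)), ('body/P+', np.float64(49.2))] [[-96.0, 95.0], [208.0, -4.0]]
12 (20, 93) 22 [('bar/fl', np.float64(-8.2)), ('bar/P-', np.float64(22.1)), ('bar/P+', np.float64(24.3)), ('body/P+', np.float64(56.5))] [[-100.0, 117.0], [197.0, -3.0]]
12 (10, 105) 26 [('bar/fl', np.float64(-8.3)), ('bar/P+', np.float64(23.9)), ('bar/P-', np.float6
[... 1577 characters left out ...]
[197.0, -3.0]]
18 (10, 105) 26 [('bar/fl', np.float64(-8.3)), ('bar/P+', np.float64(23.9)), ('bar/P-', np.float64(36.8)), ('body/P+', np.float64(73.8))] [[-108.0, 137.0], [180.0, -3.0]]
18 (-5, 125) 32 [('bar/fl', np.float64(-5.5)), ('bar/P+', np.float64(25.0)), ('bar/P-', np.float64(56.4)), ('body/P+', np.float64(92.2))] [[-119.0, 169.0], [152.0, -0.0]]
18 (-15, 150) 38 [('bar/fl', np.float64(3.7)), ('bar/P+', np.float64(23.7)), ('bar/P-', np.float64(77.3)), ('fing/P-', np.float64(88.7))] [[-124.0, 206.0], [128.0, 9.0]]
18 (-15, 200) 38 [('bar/P+', np.float64(-6.0)), ('bar/fl', np.float64(53.7)), ('bar/P-', np.float64(116.7)), ('fing/P-', np.float64(119.1))] [[-124.0, 256.0], [128.0, 59.0]]
```

Run:
```python
from sim import *
for g,th in [((3,28),0),((53,31),0),((51,50),6),((49,69),12),((46,84),17),((41,97),21),((30,108),25),((15,122),30),((0,135),34),((-15,150),38),((-30,165),40),((-45,195),40),((-45,260),40),((-45,330),40)]:
    k,b=check(g,th,s=-25,phi0=12); print(g,th,[(n,round(float(v),1)) for n,v in k],b.round(0).tolist())
```

```text
(3, 28) 0 [('bar/fl', -0.0), ('fing/fl', 2.5), ('bar/P+', 55.0), ('bar/P-', 55.0)] [[-132.0, 5.0], [188.0, 5.0]]
(53, 31) 0 [('bar/fl', 3.0), ('fing/fl', 5.5), ('body/P+', 29.8), ('bar/P+', 52.0)] [[-82.0, 8.0], [238.0, 8.0]]
(51, 50) 6 [('bar/fl', 2.8), ('fing/fl', 25.2), ('body/P+', 26.5), ('bar/P-', 32.9)] [[-86.0, 41.0], [233.0, 8.0]]
(49, 69) 12 [('bar/fl', 3.0), ('bar/P-', 23.9), ('bar/P+', 26.3), ('body/P+', 29.0)] [[-88.0, 75.0], [225.0, 8.0]]
(46, 84) 17 [('bar/fl', 2.9), ('bar/P+', 17.7), ('bar/P-', 20.7), ('body/P+', 36.5)] [[-90.0, 101.0], [216.0, 8.0]]
(41, 97) 21 [('bar/fl', 4.2), ('bar/P+', 11.5), ('bar/P-', 31.7), ('body/P+', 45.9)] [[-93.0, 124.0], [205.0, 9.0]]
(30, 108) 25 [('bar/fl', 4.0), ('bar/P+', 11.0), ('bar/P-', 46.1), ('body/P+', 57.1)] [[-102.0, 144.0], [188.0, 9.0]]
(15, 122) 30 [('bar/fl', 4.6), ('bar/P+', 13.5), ('bar/P-', 61.2), ('body/P+', 72.3)] [[-113.0, 170.0], [164.0, 10.0]]
(0, 135) 34 [('bar/fl', 7.5), ('bar/P+', 18.1), ('bar/P-', 70.0), ('body/P+', 87.9)] [[-125.0, 191.0], [141.0, 12.0]]
(-15, 150) 38 [('bar/fl', 13.0), ('bar/P+', 23.7), ('bar/P-', 77.3), ('fing/P-', 88.1)] [[-136.0, 215.0], [117.0, 18.0]]
(-30, 165) 40 [('bar/fl', 23.5), ('bar/P+', 26.7), ('bar/P-', 80.5), ('fing/P-', 84.0)] [[-148.0, 234.0], [97.0, 28.0]]
(-45, 195) 40 [('bar/P+', 14.1), ('bar/fl', 53.5), ('bar/P-', 93.9), ('fing/P-', 98.1)] [[-163.0, 264.0], [82.0, 58.0]]
(-45, 260) 40 [('bar/P+', 38.6), ('bar/fl', 118.5), ('bar/P-', 143.6), ('fing/P-', 155.8)] [[-163.0, 329.0], [82.0, 123.0]]
(-45, 330) 40 [('bar/P+', 100.5), ('bar/fl', 188.5), ('bar/P-', 197.3), ('fing/P-', 221.5)] [[-163.0, 399.0], [82.0, 193.0]]
```

>>> jog_arm([
  {"travel": [-0.001, 0.035, 0.07], "rotation": [0.05, 0, 0], "jaw": -1},
  {"travel": [-0.003, 0.07, 0.14], "rotation": [0.105, 0, 0], "jaw": -1},
  {"travel": [-0.0035, 0.07, 0.209], "rotation": [0.105, 0, 0], "jaw": -1},
  {"travel": [-0.0035, 0.07, 0.209], "rotation": [0.105, 0, 0], "jaw": -1},
  {"travel": [-0.0035, 0.07, 0.209], "rotation": [0.105, 0, 0], "jaw": -1},
])

```text
time: 4.42
position: [591.8, -49.2, 305.2]
eef_rot: [[0.995, 0.099, -0.017], [0.1, -0.973, 0.208], [0.004, -0.209, -0.978]]
force: [-0.1, -0.5, 0.3]
gripper_width: 0.999
```

```bash
cat > st.py <<'E'
from h import *
s=telemetry.observe(); T=pose(s); R=T[:3,:3]
print(s["time"],"TCP",T[:3,3].round(1),"G",(T[:3,3]+147*R[:,2]).round(1)); print(R.round(3).tolist()); print("q",np.round(s["joint_positions"],1),"F",np.round(s["force"],1),"M",np.round(s["moment"],2),"w",round(s["gripper_width"]*88,1))
E
python3 - <<'E'
from st import *
im=cams.get_image("wrist"); cv2.imwrite("pics/w2.png",im[:,:,::-1])
C=cam("wrist",s)
for d in masks_of("wrist","bar_center")[:1]:
    r=d["region"]; v,u=np.nonzero(r); print(d["score"],len(u),v.min(),v.max())
    for vv in range(v.min()+4,v.max(),20):
        uu=u[v==vv]
        if len(uu): print(vv,uu.min(),uu.max(),ray(C,uu.min()-.5,vv,30).round(1),ray(C,uu.max()+.5,vv,30).round(1))
print(proj(C,T[:3,3]+147*R[:,2]))
E
```

```text
4.425 TCP [591.8 -49.2 305.2] G [589.2 -18.6 161.4]
[[0.995, 0.099, -0.017], [0.1, -0.973, 0.208], [0.004, -0.209, -0.978]]
q [ 23.8  49.3 -36.9  98.5  23.1  41.5 -14.4] F [-0.1 -0.5  0.3] M [-0.23 -0.1  -0.04] w 87.9
0.58 5533 91 335
95 304 329 [562.1 106.1  30. ] [586.9 108.6  30. ]
115 304 330 [563.9  87.3  30. ] [589.7  89.9  30. ]
135 305 330 [566.7  68.5  30. ] [591.6  71.   30. ]
155 305 331 [568.6  49.5  30. ] [594.6  52.1  30. ]
175 305 330 [570.4  30.3  30. ] [595.5  32.8  30. ]
195 306 329 [573.3  11.   30. ] [596.5  13.4  30. ]
215 306 330 [575.2  -8.4  30. ] [599.5  -6.   30. ]
235 305 330 [576.1 -28.1  30. ] [601.5 -25.6  30. ]
255 306 330 [579.  -47.8  30. ] [603.5 -45.4  30. ]
315 306 331 [ 584.9 -108.    30. ] [ 610.6 -105.4   30. ]
[318.26956256 263.51931197]
```

View pics/w2.png

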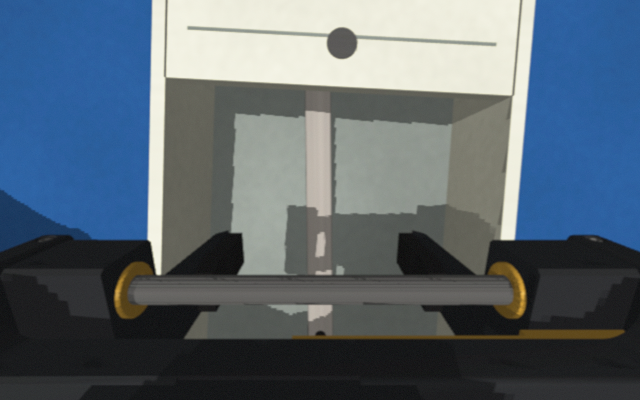

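>>> jog_arm([
  {"travel": [0, 0.009, 0.04], "rotation": [0, 0, 0], "jaw": -1},
  {"travel": [0, 0.018, 0.08], "rotation": [0, 0, 0], "jaw": -1},
  {"travel": [0, 0.026, 0.12], "rotation": [0, 0, 0], "jaw": -1},
  {"travel": [0, 0.033, 0.15], "rotation": [0, 0, 0], "jaw": -1},
  {"travel": [0, 0.033, 0.15], "rotation": [0, 0, 0], "jaw": -1},
  {"travel": [0, 0.033, 0.15], "rotation": [0, 0, 0], "jaw": -1},
])

```text
time: 5.28
position: [592.0, -50.1, 189.5]
eef_rot: [[0.995, 0.099, -0.018], [0.1, -0.973, 0.207], [0.003, -0.208, -0.978]]
force: [0.4, -0.7, 1.0]
gripper_width: 1.002
```

```bash
python3 st.py
```

```text
5.275 TCP [592.  -50.1 189.5] G [589.4 -19.6  45.7]
[[0.995, 0.099, -0.018], [0.1, -0.973, 0.207], [0.003, -0.208, -0.978]]
q [ 20.5  58.7 -30.6 100.6  29.   29.7 -17.1] F [ 0.4 -0.7  1. ] M [-0.21 -0.12 -0.02] w 88.2
```

>>> jog_arm([
  {"travel": [0, 0, 0.012], "rotation": [0, 0, 0], "jaw": -1},
  {"travel": [0, 0, 0.0233], "rotation": [0, 0, 0], "jaw": -1},
  {"travel": [0, 0, 0.0233], "rotation": [0, 0, 0], "jaw": -1},
])

```text
time: 5.65
position: [590.7, -46.7, 170.1]
eef_rot: [[0.995, 0.098, -0.021], [0.1, -0.973, 0.207], [-0.0, -0.209, -0.978]]
force: [0.8, -0.5, 0.0]
gripper_width: 0.999
```

```bash
python3 st.py
```

```text
5.65 TCP [590.7 -46.7 170.1] G [587.6 -16.2  26.3]
[[0.995, 0.098, -0.021], [0.1, -0.973, 0.207], [-0.0, -0.209, -0.978]]
q [ 19.6  60.3 -29.4 100.8  29.7  27.8 -17.8] F [ 0.8 -0.5  0. ] M [-0.24 -0.12  0.01] w 87.9
```

>>> jog_arm([
  {"travel": [0, 0, -0.0025], "rotation": [0, 0, 0], "jaw": -1},
  {"travel": [0, 0, -0.0025], "rotation": [0, 0, 0], "jaw": 1},
  {"travel": [0, 0, -0.0025], "rotation": [0, 0, 0], "jaw": 1},
  {"travel": [0, 0, -0.0025], "rotation": [0, 0, 0], "jaw": 1},
  {"travel": [0, 0, -0.0025], "rotation": [0, 0, 0], "jaw": 1},
  {"travel": [0, 0, -0.0025], "rotation": [0, 0, 0], "jaw": 1},
], force=55)

```text
time: 6.4
position: [590.7, -47.3, 172.3]
eef_rot: [[0.995, 0.098, -0.021], [0.1, -0.973, 0.207], [0.0, -0.208, -0.978]]
force: [-0.2, -0.8, 0.0]
gripper_width: 0.455
```

```bash
python3 st.py
```

```text
6.4 TCP [590.7 -47.3 172.3] G [587.6 -16.8  28.5]
[[0.995, 0.098, -0.021], [0.1, -0.973, 0.207], [0.0, -0.208, -0.978]]
q [ 19.7  60.1 -29.5 100.8  29.7  28.  -17.7] F [-0.2 -0.8  0. ] M [-0.24 -0.07 -0.  ] w 40.1
```

>>> jog_arm([
  {"travel": [0, 0, 0], "rotation": [0, 0, 0], "jaw": 1},
  {"travel": [0, 0, 0], "rotation": [0, 0, 0], "jaw": 1},
  {"travel": [0, 0, 0], "rotation": [0, 0, 0], "jaw": 1},
  {"travel": [0, 0, 0], "rotation": [0, 0, 0], "jaw": 1},
], force=55)

```text
time: 6.9
position: [590.8, -47.3, 172.3]
eef_rot: [[0.995, 0.098, -0.021], [0.1, -0.973, 0.207], [0.0, -0.208, -0.978]]
force: [0.7, 0.2, -0.2]
gripper_width: 0.277
```

```bash
python3 st.py
```

```text
6.9 TCP [590.8 -47.3 172.3] G [587.7 -16.8  28.5]
[[0.995, 0.098, -0.021], [0.1, -0.973, 0.207], [0.0, -0.208, -0.978]]
q [ 19.7  60.1 -29.5 100.8  29.7  28.  -17.7] F [ 0.7  0.2 -0.2] M [-0.19 -0.19  0.05] w 24.4
```

>>> jog_arm([
  {"travel": [0, -0.001, -0.005], "rotation": [0, 0, 0], "jaw": 1},
  {"travel": [0, -0.001, -0.006], "rotation": [0, 0, 0], "jaw": 1},
  {"travel": [0, -0.018, -0.002], "rotation": [0, 0, 0], "jaw": 1},
  {"travel": [0, -0.035, 0.002], "rotation": [0, 0, 0], "jaw": 1},
  {"travel": [0, -0.052, 0.005], "rotation": [0, 0, 0], "jaw": 1},
  {"travel": [0, -0.066, 0.008], "rotation": [0, 0, 0], "jaw": 1},
  {"travel": [0, -0.066, 0.008], "rotation": [0, 0, 0], "jaw": 1},
], force=55)

```text
time: 7.78
position: [585.6, 3.9, 176.9]
eef_rot: [[0.995, 0.1, -0.021], [0.102, -0.973, 0.208], [0.0, -0.209, -0.978]]
force: [0.7, -0.5, -2.9]
gripper_width: 0.281
```

Run:
```python
from st import *
for n in ["scene","wrist"]:
    im=cams.get_image(n); cv2.imwrite(f"pics/{n}3.png",im[:,:,::-1])
im=cv2.imread("pics/scene3.png"); a=cv2.resize(im[75:325,135:445],(620,500),interpolation=cv2.INTER_CUBIC); cv2.imwrite("pics/s3.png",a)
```

```text
7.775 TCP [585.6   3.9 176.9] G [582.5  34.5  33.2]
[[0.995, 0.1, -0.021], [0.102, -0.973, 0.208], [0.0, -0.209, -0.978]]
q [ 14.4  59.  -28.4 102.6  28.9  25.6 -22.1] F [ 0.7 -0.5 -2.9] M [-0.46 -0.19  0.02] w 24.7
```

View pics/s3.png

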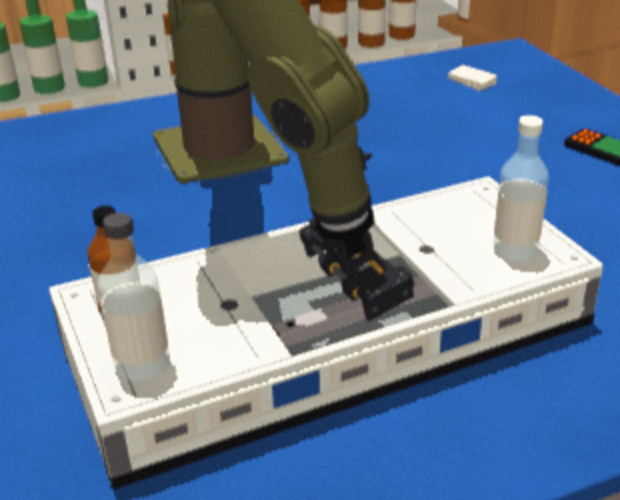

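View pics/wrist3.png

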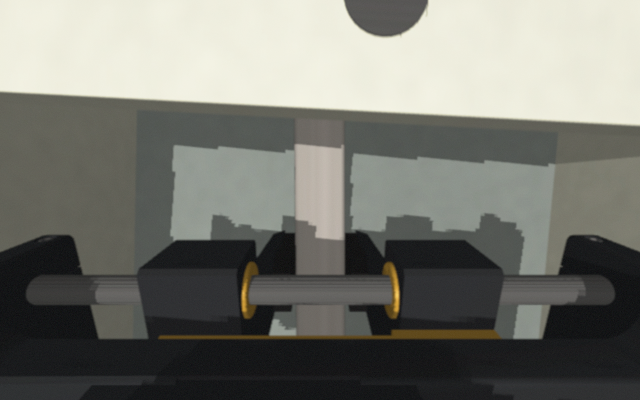

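```bash
cat > plan.py <<'E'
from st import *
import sys
def plan(wps, g0=None, th0=0.0, bar_yaw=6.1):
    """wps: list of (y,z,theta) abs in plane; g0=(y,z) current; prints travel/rotation in tool units from the measured pose"""
    b=np.radians(bar_yaw); d=np.array([-np.sin(b),np.cos(b),0]); up=np.array([0,0,1.])
    G=T[:3,3]+147*R[:,2]
    for y,z,th in wps:
        Gn=G+d*(y-g0[0])+up*(z-g0[1])
        a=np.radians(-(th-th0)); Rx=np.array([[1,0,0],[0,np.cos(a),-np.sin(a)],[0,np.sin(a),np.cos(a)]])
        Rn=R@Rx; t=R.T@(Gn-147*Rn[:,2]-T[:3,3])
        print((y,z,th),"travel",(t/750).round(4).tolist(),"rot",round(a/2,4))
E
python3 - <<'E'
from plan import *
plan([(52,43,3),(51,52,6),(50,62,9),(49,71,12),(47.5,79,14.5),(46,86,17),(43.5,92,19),(41,98,21)],(52.5,33.2))
from sim import *
for g,th in [((52,43),3),((51,52),6),((49,71),12),((46,86),17),((41,98),21),((31,110),25)]:
    k,b=check(g,th,s=-27,off=11,phi0=12); print(g,th,[(n,round(float(v),1)) for n,v in k],b.round(0).tolist())
E
```

```text
7.875 TCP [585.8   1.9 176.7] G [582.7  32.3  32.9]
[[0.995, 0.098, -0.021], [0.1, -0.973, 0.207], [-0.0, -0.208, -0.978]]
q [ 14.5  59.  -28.3 102.5  28.9  25.6 -22.1] F [-0.2 -0.2 -3.9] M [-0.47 -0.07  0.03] w 24.7
(52, 43, 3) travel [0.0, -0.0123, -0.0127] rot -0.0262
(51, 52, 6) travel [0.0, -0.0237, -0.0239] rot -0.0524
(50, 62, 9) travel [0.0, -0.0354, -0.0358] rot -0.0785
(49, 71, 12) travel [0.0, -0.0467, -0.046] rot -0.1047
(47.5, 79, 14.5) travel [0.0, -0.0552, -0.0549] rot -0.1265
(46, 86, 17) travel [0.0, -0.0634, -0.0621] rot -0.1484
(43.5, 92, 19) travel [0.0001, -0.0684, -0.0685] rot -0.1658
(41, 98, 21) travel [0.0001, -0.0732, -0.0747] rot -0.1833
(52, 43) 3 [('bar/fl', 4.7), ('fing/fl', 17.8), ('body/P+', 28.0), ('bar/P+', 43.5)] [[-82.0, 26.0], [238.0, 10.0]]
(51, 52) 6 [('bar/fl', 4.1), ('body/P+', 26.7), ('fing/fl', 27.2), ('bar/P-', 33.8)] [[-84.0, 43.0], [235.0, 9.0]]
(49, 71) 12 [('bar/fl', 4.1), ('bar/P+', 24.9), ('bar/P-', 25.4), ('body/P+', 30.2)] [[-86.0, 76.0], [227.0, 9.0]]
(46, 86) 17 [('bar/fl', 3.9), ('bar/P+', 16.3), ('bar/P-', 22.6), ('body/P+', 38.1)] [[-88.0, 102.0], [218.0, 9.0]]
(41, 98) 21 [('bar/fl', 4.0), ('bar/P+', 11.1), ('bar/P-', 32.5), ('body/P+', 46.8)] [[-92.0, 124.0], [207.0, 9.0]]
(31, 110) 25 [('bar/fl', 4.7), ('bar/P+', 9.2), ('bar/P-', 47.9), ('body/P+', 58.2)] [[-99.0, 145.0], [191.0, 10.0]]
```

>>> jog_arm([
  {"travel": [0, -0.012, -0.013], "rotation": [-0.026, 0, 0], "jaw": 1},
  {"travel": [0, -0.024, -0.024], "rotation": [-0.052, 0, 0], "jaw": 1},
  {"travel": [0, -0.035, -0.036], "rotation": [-0.0785, 0, 0], "jaw": 1},
  {"travel": [0, -0.047, -0.046], "rotation": [-0.105, 0, 0], "jaw": 1},
  {"travel": [0, -0.055, -0.055], "rotation": [-0.1265, 0, 0], "jaw": 1},
  {"travel": [0, -0.063, -0.062], "rotation": [-0.148, 0, 0], "jaw": 1},
  {"travel": [0, -0.063, -0.062], "rotation": [-0.148, 0, 0], "jaw": 1},
], force=55)

```text
time: 8.75
position: [582.3, 39.2, 232.5]
eef_rot: [[0.995, 0.101, 0.01], [0.101, -0.991, -0.085], [0.001, 0.085, -0.996]]
force: [0.2, -0.8, -2.8]
gripper_width: 0.284
```

Run:
```python
from st import *
for n in ["scene","wrist"]:
    im=cams.get_image(n); cv2.imwrite(f"pics/{n}4.png",im[:,:,::-1])
im=cv2.imread("pics/scene4.png"); a=cv2.resize(im[75:325,135:445],(620,500),interpolation=cv2.INTER_CUBIC); cv2.imwrite("pics/s4.png",a)
# expected b-end top corner/ face centre
```

```text
8.75 TCP [582.3  39.2 232.5] G [583.8  26.8  86.1]
[[0.995, 0.101, 0.01], [0.101, -0.991, -0.085], [0.001, 0.085, -0.996]]
q [ -1.6  51.  -14.2 103.9  32.6  30.4 -33.8] F [ 0.2 -0.8 -2.8] M [ 0.05 -0.12  0.01] w 25.0
```

View pics/s4.png

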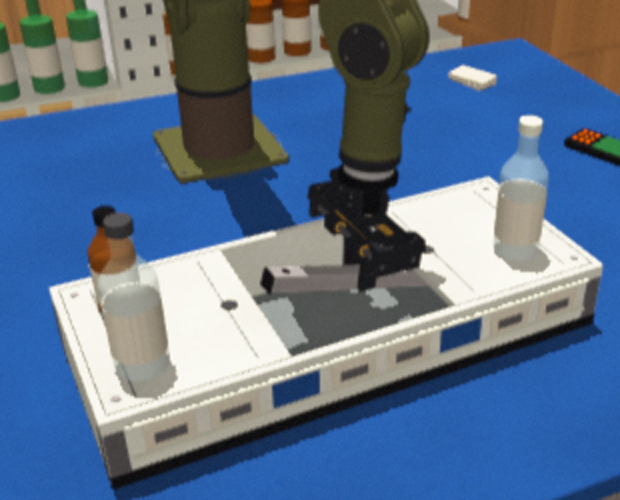

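View pics/wrist4.png

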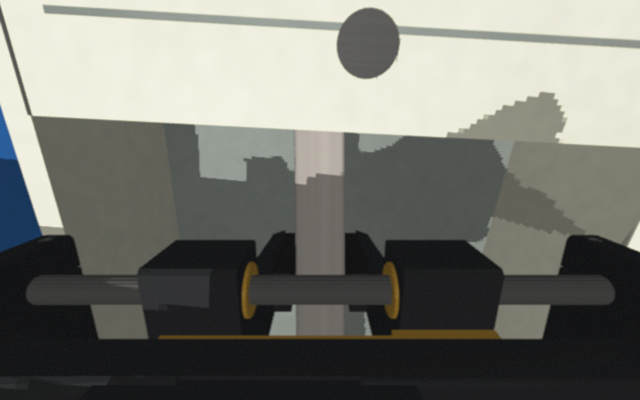

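Run:
```python
from plan import *
S=cam("scene"); G=T[:3,3]+147*R[:,2]
b=np.radians(6.0); d=np.array([-np.sin(b),np.cos(b),0]); up=np.array([0,0,1.])
for th in (10,14,17,20,24):
    t=np.radians(th); ax=d*np.cos(t)-up*np.sin(t); n=d*np.sin(t)+up*np.cos(t)
    e=G-11*n-133*ax; print(th,e.round(1),proj(S,e).round(1), "hole?",proj(S,e+12.5*n+15*ax).round(1))
y0=-np.sin(np.radians(2.79))*(G[0]-597.6)+np.cos(np.radians(2.79))*(G[1]+17.3); print("rel y",y0)
plan([(43,92,19),(39,98,21),(34.5,104.5,23),(29,111,25),(22,118,27.5),(13,125,30),(6,132,32),(-1,138,34)],(y0,G[2]),17)
from sim import *
for g,th in [((y0,G[2]),17),((39,98),21),((34.5,104.5),23),((29,111),25),((22,118),27.5),((13,125),30),((6,132),32),((-1,138),34)]:
    k,b=check(g,th,s=-27,off=11,phi0=12); print(g,th,[(n,round(float(v),1)) for n,v in k],b.round(0).tolist())
```

```text
8.85 TCP [582.1  38.  231.9] G [583.3  25.5  85.4]
[[0.995, 0.099, 0.008], [0.099, -0.991, -0.085], [-0.0, 0.086, -0.996]]
q [ -1.5  51.1 -14.2 103.9  32.6  30.4 -33.8] F [-0.1 -0.3 -4.2] M [-0.04 -0.06  0.01] w 24.7
10 [ 597.2 -106.7   97.7] [267.1 220.9] hole? [273.1 215.8]
14 [ 597.1 -105.5  106.9] [267.4 217.8] hole? [273.6 213. ]
17 [ 596.9 -104.2  113.8] [267.7 215.4] hole? [274.1 210.8]
20 [ 596.7 -102.6  120.6] [268.1 212.9] hole? [274.7 208.7]
24 [596.5 -99.8 129.5] [269.  209.7] hole? [275.7 205.8]
rel y 43.402152765057494
(43, 92, 19) travel [0.0, -0.0056, -0.0086] rot -0.0175
(39, 98, 21) travel [0.0, -0.0064, -0.0158] rot -0.0349
(34.5, 104.5, 23) travel [0.0001, -0.0065, -0.0233] rot -0.0524
(29, 111, 25) travel [0.0001, -0.0052, -0.0305] rot -0.0698
(22, 118, 27.5) travel [0.0002, -0.0036, -0.0376] rot -0.0916
(13, 125, 30) travel [0.0003, 0.0008, -0.0441] rot -0.1134
(6, 132, 32) travel [0.0003, 0.0043, -0.051] rot -0.1309
(-1, 138, 34) travel [0.0004, 0.0077, -0.0562] rot -0.1484
(np.float64(43.402152765057494), np.float64(85.40577086732804)) 17 [('bar/fl', 3.3), ('b
[... 214 characters left out ...]
3 [('bar/fl', 4.8), ('bar/P+', 10.1), ('bar/P-', 39.9), ('body/P+', 53.7)] [[-97.0, 135.0], [197.0, 10.0]]
(29, 111) 25 [('bar/fl', 5.7), ('bar/P+', 9.2), ('bar/P-', 47.9), ('body/P+', 60.2)] [[-101.0, 146.0], [189.0, 11.0]]
(22, 118) 27.5 [('bar/fl', 5.8), ('bar/P+', 9.9), ('bar/P-', 56.1), ('body/P+', 67.4)] [[-107.0, 159.0], [177.0, 11.0]]
(13, 125) 30 [('bar/fl', 6.1), ('bar/P+', 12.4), ('bar/P-', 62.2), ('body/P+', 75.9)] [[-114.0, 171.0], [163.0, 11.0]]
(6, 132) 32 [('bar/fl', 8.0), ('bar/P+', 13.8), ('bar/P-', 67.7), ('body/P+', 83.7)] [[-119.0, 183.0], [152.0, 13.0]]
(-1, 138) 34 [('bar/fl', 8.9), ('bar/P+', 16.7), ('bar/P-', 71.4), ('body/P+', 90.8)] [[-124.0, 193.0], [141.0, 14.0]]
```

>>> jog_arm([
  {"travel": [0, -0.0056, -0.0086], "rotation": [-0.0175, 0, 0], "jaw": 1},
  {"travel": [0, -0.0064, -0.0158], "rotation": [-0.035, 0, 0], "jaw": 1},
  {"travel": [0, -0.0065, -0.0233], "rotation": [-0.0524, 0, 0], "jaw": 1},
  {"travel": [0, -0.0052, -0.0305], "rotation": [-0.07, 0, 0], "jaw": 1},
  {"travel": [0, -0.0036, -0.0376], "rotation": [-0.0916, 0, 0], "jaw": 1},
  {"travel": [0, 0.0008, -0.0441], "rotation": [-0.1134, 0, 0], "jaw": 1},
  {"travel": [0, 0.0043, -0.051], "rotation": [-0.131, 0, 0], "jaw": 1},
  {"travel": [0, 0.0077, -0.0562], "rotation": [-0.1484, 0, 0], "jaw": 1},
  {"travel": [0, 0.0077, -0.0562], "rotation": [-0.1484, 0, 0], "jaw": 1},
], force=55)

```text
time: 9.98
position: [582.4, 36.5, 274.7]
eef_rot: [[0.995, 0.093, 0.038], [0.1, -0.923, -0.372], [0.0, 0.374, -0.927]]
force: [-0.2, -0.6, -4.2]
gripper_width: 0.273
```

Run:
```python
from plan import *
im=cams.get_image("scene"); cv2.imwrite("pics/s5.png",cv2.resize(im[75:325,135:445,::-1],(620,500),interpolation=cv2.INTER_CUBIC))
S=cam("scene"); G=T[:3,3]+147*R[:,2]
lean=np.degrees(np.arctan2(-R[1,2],-R[2,2])); th0=12+lean; print("theta",th0)
b=np.radians(6.0); d=np.array([-np.sin(b),np.cos(b),0]); up=np.array([0,0,1.])
for th in (th0-4,th0,th0+4):
    t=np.radians(th); ax=d*np.cos(t)-up*np.sin(t); n=d*np.sin(t)+up*np.cos(t)
    e=G-11*n-133*ax; p=proj(S,e); print(th,e.round(1),p.round(1),((p-[135,75])*2).round(0))
y0=-np.sin(np.radians(2.79))*(G[0]-597.6)+np.cos(np.radians(2.79))*(G[1]+17.3); print("rel y",y0)
W=[(-8,145,36),(-15,152,38),(-23,160,39),(-31,169,40),(-38,180,40),(-45,197,40),(-45,230,40),(-45,265,40),(-45,300,40),(-45,330,40)]
plan(W,(y0,G[2]),th0)
from sim import *
for y,z,th in [(y0,G[2],th0)]+W:
    k,b=check((y,z),th,s=-27,off=11,phi0=12); print((y,z),th,[(n,round(float(v),1)) for n,v in k],b.round(0).tolist())
```

```text
9.975 TCP [582.4  36.5 274.7] G [587.9 -18.2 138.4]
[[0.995, 0.093, 0.038], [0.1, -0.923, -0.372], [0.0, 0.374, -0.927]]
q [-12.7  47.7  -2.2 103.5  39.1  39.  -41.5] F [-0.2 -0.6 -4.2] M [ 0.56 -0.02  0.  ] w 24.1
theta 33.87613864389782
29.876138643897818 [ 600.6 -138.4  195.1] [252.4 191.2] [235. 232.]
33.87613864389782 [ 600.1 -134.1  203.4] [253.8 187.7] [238. 225.]
37.87613864389782 [ 599.6 -129.3  211.4] [255.5 184.3] [241. 219.]
rel y -0.43780256567613635
(-8, 145, 36) travel [0.0001, 0.0054, -0.0042] rot -0.0185
(-15, 152, 38) travel [0.0001, 0.0107, -0.009] rot -0.036
(-23, 160, 39) travel [0.0002, 0.0212, -0.0146] rot -0.0447
(-31, 169, 40) travel [0.0003, 0.0321, -0.0214] rot -0.0534
(-38, 180, 40) travel [0.0003, 0.0463, -0.0315] rot -0.0534
(-45, 197, 40) travel [0.0004, 0.0634, -0.0491] rot -0.0534
(-45, 230, 40) travel [0.0004, 0.0799, -0.0899] rot -0.0534
(-45, 265, 40) travel [0.0004, 0.0974, -0.1331] rot -0.0534
(-45, 300, 40) travel [0.0005, 0.1148, -0.1764] rot -0.0534
(-45, 330, 40) travel [0.0005, 0.1298, -0.2135] rot -0.0534
(np.float64(-0.43780256567613635), 
[... 671 characters left out ...]
('bar/fl', 36.8), ('bar/P-', 86.4), ('fing/P-', 89.5)] [[-155.0, 247.0], [90.0, 42.0]]
(-45, 197) 40 [('bar/P+', 12.9), ('bar/fl', 53.8), ('bar/P-', 94.9), ('fing/P-', 99.8)] [[-162.0, 264.0], [83.0, 59.0]]
(-45, 230) 40 [('bar/P+', 17.2), ('bar/fl', 86.8), ('bar/P-', 120.2), ('fing/P-', 128.9)] [[-162.0, 297.0], [83.0, 92.0]]
(-45, 265) 40 [('bar/P+', 40.1), ('bar/fl', 121.8), ('bar/P-', 147.0), ('fing/P-', 160.3)] [[-162.0, 332.0], [83.0, 127.0]]
(-45, 300) 40 [('bar/P+', 70.1), ('bar/fl', 156.8), ('bar/P-', 173.8), ('fing/P-', 192.9)] [[-162.0, 367.0], [83.0, 162.0]]
(-45, 330) 40 [('bar/P+', 98.5), ('bar/fl', 186.8), ('bar/P-', 196.8), ('fing/P-', 221.5)] [[-162.0, 397.0], [83.0, 192.0]]
```

View pics/s5.png

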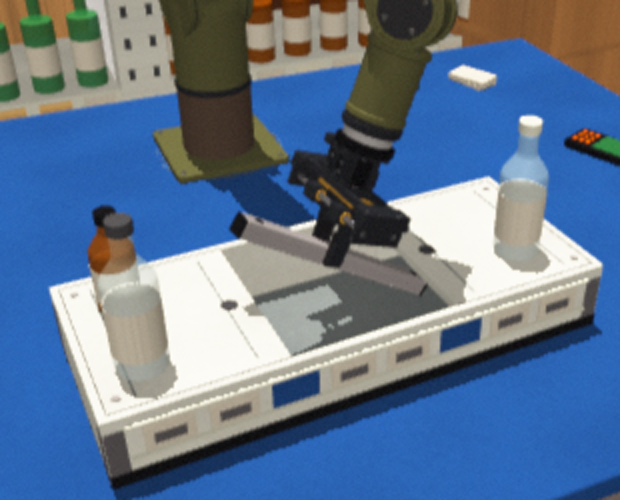

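>>> jog_arm([
  {"travel": [0, 0.0054, -0.0042], "rotation": [-0.0185, 0, 0], "jaw": 1},
  {"travel": [0, 0.0107, -0.009], "rotation": [-0.036, 0, 0], "jaw": 1},
  {"travel": [0, 0.0212, -0.0146], "rotation": [-0.0447, 0, 0], "jaw": 1},
  {"travel": [0, 0.0321, -0.0214], "rotation": [-0.0534, 0, 0], "jaw": 1},
  {"travel": [0, 0.048, -0.031], "rotation": [-0.0534, 0, 0], "jaw": 1},
  {"travel": [0, 0.069, -0.047], "rotation": [-0.0534, 0, 0], "jaw": 1},
  {"travel": [0, 0.086, -0.087], "rotation": [-0.0534, 0, 0], "jaw": 1},
  {"travel": [0, 0.103, -0.13], "rotation": [-0.0534, 0, 0], "jaw": 1},
  {"travel": [0, 0.121, -0.174], "rotation": [-0.0534, 0, 0], "jaw": 1},
  {"travel": [0, 0.136, -0.211], "rotation": [-0.0534, 0, 0], "jaw": 1},
], force=55)

```text
time: 11.28
position: [585.5, -0.1, 461.6]
eef_rot: [[0.995, 0.086, 0.047], [0.098, -0.878, -0.468], [0.001, 0.47, -0.883]]
force: [1.5, -0.5, -2.6]
gripper_width: 0.28
```

>>> jog_arm([
  {"travel": [0, 0, 0], "rotation": [0, 0, 0], "jaw": 1},
  {"travel": [0, 0, 0], "rotation": [0, 0, 0], "jaw": 1},
  {"travel": [0, 0, 0], "rotation": [0, 0, 0], "jaw": 1},
], force=55)

```text
time: 11.65
position: [585.4, 0.9, 457.9]
eef_rot: [[0.995, 0.09, 0.044], [0.1, -0.878, -0.468], [-0.003, 0.47, -0.882]]
force: [0.2, 0.2, -3.5]
gripper_width: 0.276
```

Run:
```python
from plan import *
im=cams.get_image("scene"); cv2.imwrite("pics/s6.png",cv2.resize(im[75:325,135:445,::-1],(620,500),interpolation=cv2.INTER_CUBIC))
im=cams.get_image("top"); cv2.imwrite("pics/t6.png",im[:,:,::-1])
S=cam("scene"); G=T[:3,3]+147*R[:,2]
lean=np.degrees(np.arctan2(-R[1,2],-R[2,2])); th0=12+lean; print("theta",th0)
b=np.radians(6.0); d=np.array([-np.sin(b),np.cos(b),0]); up=np.array([0,0,1.])
for th in (th0-4,th0,th0+4):
    t=np.radians(th); ax=d*np.cos(t)-up*np.sin(t); n=d*np.sin(t)+up*np.cos(t)
    for e in (G-11*n-133*ax,G-11*n+187*ax): p=proj(S,e); print(th,e.round(1),((p-[135,75])*2).round(0))
```

```text
11.65 TCP [585.4   0.9 457.9] G [591.9 -67.9 328.2]
[[0.995, 0.09, 0.044], [0.1, -0.878, -0.468], [-0.003, 0.47, -0.882]]
q [-10.4  33.7  -2.6  95.1  34.4  60.1 -26.7] F [ 0.2  0.2 -3.5] M [ 0.73 -0.08 -0.06] w 24.3
theta 39.95923429747308
35.95923429747308 [ 603.8 -181.4  397.4] [181.  76.]
35.95923429747308 [576.7  76.2 209.4] [391. 178.]
39.95923429747308 [ 603.3 -176.3  405.1] [185.  67.]
39.95923429747308 [577.6  67.6 199.6] [385. 186.]
43.95923429747308 [ 602.7 -170.7  412.6] [189.  60.]
43.95923429747308 [578.6  58.3 190.4] [379. 194.]
```

View pics/s6.png

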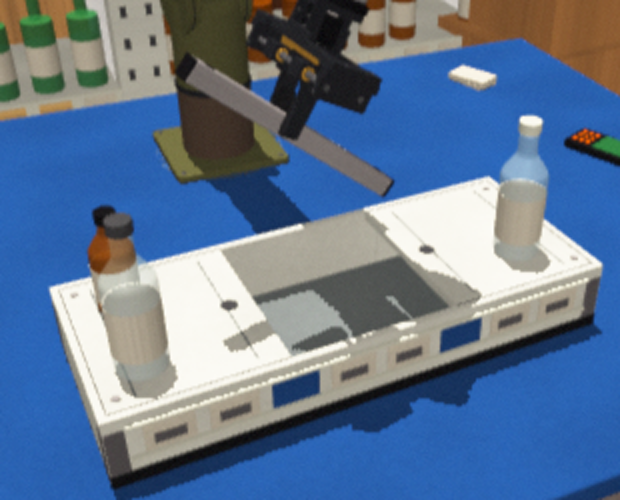

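View pics/t6.png

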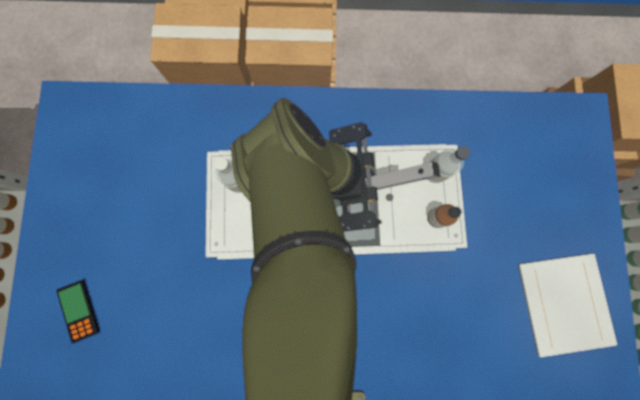

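Run:
```python
from station import manip, telemetry
print(telemetry.observe()["time"], manip.job_done())
```

```text
the job is handed in; nothing more can be done
11.75 None
```

The bar is out of the plinth and still held in the gripper, and the job is handed in at 11.75 s. I gripped it just off its middle and slid it about 50 mm endways under the +y panel. I then tilted its −y end up through the gap and drew it out along its axis while steepening it to about 40°.

Last checks, just before handing in:
- **Height:** by the arm's pose, the bar's lowest corner is about 190 mm above the bench, roughly 90 mm above the deck. Its end positions matched the scene picture to within a few pixels.
- **Grip:** the pads read 24.3 mm across the 25 mm bar. The downward force of about 3.5 N is the bar's own weight, with no side load to suggest contact.
- **Bottles:** all three still stand, and look unmoved in the scene and top pictures.

No check failed or disagreed. The arm settled within 2 to 5 mm of each commanded pose, and I corrected for that along the way.

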